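Pop the battery pack out of its charging dock and catch it

ROBOT

A 6-joint arm with a two-finger parallel gripper is mounted at the origin on the work surface. World frame = base frame: x ahead of the robot, y to its left, z up, the work surface at z = 0. Lengths are in m, angles in rad, forces in N, time in s.
With the tool pointing down it reaches from about 0.425 to 0.95 m from the base axis. Payload 14.7 kg.
Tool frame: the origin (TCP) lies between the finger pads; the fingertips stand 11 mm ahead of it and the grasp point (between the pads) lies 8 mm behind it; x points along the fingers, y is the direction in which the jaws open and shut, and the axes are right-handed (so a half turn about x gives the same grasp; the last joint's range is limited). The gripper opens to 85 mm and grips with 20 to 120 N. Pads are 22 mm wide; open, the fingers measure 114 mm over their backs; the gripper's body (76 mm by 85 mm) begins 54 mm behind the grasp point. The pads swing forward as they close: fully open they stand 13 mm farther back than shut.
Start: joints at [-1.187, 0.48, 1.596, -0, 1.065, -0.047], TCP at [0.271, -0.591, 0.242] pointing down, gripper open.
Joint ranges: [-2.75, 2.75], [-0.82, 2.05], [0.23, 2.67], [-1.56, 4.7], [0.09, 2.69], [-2.92, 2.92]. Speed limits (rad/s): [1.89, 1.89, 2.39, 3.01, 3.01, 3.01].

INTERFACE

Orientations are given as a unit quaternion [x, y, z, w].
In Python, from plant import r, imaging, order gives the robot as it stands.
- The arm moves only by the tool servo_tool, never from a script. Its argument "plan" is a list of rows, each an object of numbers: "rx", "ry", "rz": the turn, a rotation vector about the tool's x, y, z each as a share of 0.15 rad, from -1 to 1; "dx", "dy", "dz": the shift along the tool's x, y, z each as a share of 4 cm, from -1 to 1; "hand": the opening, from -1 (shut) to 1 (fully open). In form: [{"rx": .., "ry": .., "rz": .., "dx": .., "dy": .., "dz": .., "hand": ..}, ...]. A call has 1 to 10 rows; each row shifts and turns the commanded pose from where the row before left it, along the tool's axes as they then stand; what a row does not reach is not made up. A row lasts 1/10 s, in which the tool goes at most 50 mm and 8.59 degrees, less where a joint would pass 70% of its speed; a pose out of reach is approached as far as the arm can. A call with a number of a shift or a turn outside -1 to 1 is refused whole. A call with a gripper value outside its range is refused whole. The fingers move at their own pace and stop on an object; "grip_force" is the grip in N (left out, the last holds). Time passes only in rows, so rows that do not move let the fingers close. It gives the time, the measured TCP pose, the force and the opening at its end, in the units of the state.
- r.get_obs(): the state, without advancing time (a new reading comes with each control period).
- imaging.snapshot(name): name is "side" or "top"; returns the picture (420x560x3 uint8, red, green, blue); there is no depth.
- imaging.camera_info(name): a dict with "fx", "fy", "cx", "cy" (pixels), "eye" and "attitude" of the camera in the world. Camera axes: x right, y down, z forward; pixel columns grow to the right and rows downward; lengths in m; the calibration is good to about 2 mm. A picture is of the moment at which its call begins. camera_info takes no time and is no camera call.
- order.job_done(): hands the job in, once; it reports no verdict.
The state is a dict: "time_s": time; "joint_positions": joint angles; "joint_vel": joint speeds; "effort": joint torques, N m; "ee_pos": TCP position; "tcp_rot": TCP orientation; "force": force on the tool from outside, world axes, zero at the start; "torque": the same for the moment, N m; "grip_width": opening from 0.0 (shut) to 1.0 (fully open).
Only numpy, scipy, OpenCV 4.12 (cv2) and the standard library are available. Lean on these libraries where they do the work, as an engineer would, in place of code of your own. Each camera call takes 0.05 s, during which the arm holds its last target.

TASK

With one fingertip press the steel paddle key of the charging dock all the way down, so that the dock's spring pops the battery pack out along its track, and with the other finger of the same gripper block the pack's way: it should come out of its place by at least a few millimetres, but be stopped before it slides off the open end. Finish while holding like that: one finger still keeping the key fully down (its latch would spring up under the pack), the other finger still stopping the pack, which lies flat on the track. Do not grip, lift or tip the pack, and leave the spare pack and the other things around the dock where they are.

Things in the scene. Friction and masses are not known exactly. Their poses are not given: they have to be found in the camera images.
- dock: Grey charging dock, fixed, upright. Origin: at bench level on the track's centre line, under the front face of the pack when home. x: the level way the pack comes out; y: towards the key; z up. Deck 30 mm above the bench, 62 mm wide. Rails 14 mm above the deck at x -78 to -3 mm. Charger body 100 mm wide, 82 mm high at x -157 to -87. Key housing 34 mm high, x -2 to 58, y 47 to 93.
- key_top (a point): Centre of the top of the key, a steel paddle 44 mm (dock x) by 36 mm (dock y); moves with it. 28 mm along dock x and 70 mm along dock y from the dock origin; 56 mm above the bench at rest, 46 mm fully pressed. Gripper pointing down, fingers in line along dock y, centres about 70 mm apart (50 to 95 will do): one tip is on the key, the other over the track 15 to 20 mm ahead of the pack.
- key (a joint): Key travel, m: 0 at rest, 0.010 fully pressed (hard stop). A spring pushes it up: 2.4 N at rest, 6.4 N fully down; latch friction adds up to about 3 N. The latch lets the pack go at about 0.007. Released, the key springs back.
- latch (a point): Middle of the top of the steel latch nose in front of the pack: 20 mm wide, 6 mm thick (dock x 0 to 6 mm), on the track's centre line, standing 7 mm above the deck at rest. It is one piece with the key, sinks with it, and holds the pack home.
- ejector (a joint): Stroke of the spring pusher behind the pack, m: 0 home, 0.080 fully out. It pushes the pack along dock +x with 6 N, falling to 4 N when out. It is damped: once the latch drops the pack moves at 0.08 to 0.2 m/s and is off the track in under a second, so the blocking finger should already wait in front of it when the key goes down.
- track_end (a point): Middle of the open end of the deck, 30 mm ahead of the dock origin, 30 mm above the bench. Beyond it the pack drops to the bench. Between latch and end nothing stands on the deck.
- pack: Black battery pack in the dock: 70 mm (its x, the way out) by 50 by 34 mm high, 0.18 to 0.35 kg, loose on the deck. Origin: centre of its underside, 30 mm above the bench; top 64 mm above it, so beside the pressed key a fingertip reaches 18 mm below the pack's top. Home: origin at dock x -35 mm, axes as the dock's. It tips off when the origin passes the track's end.
- spare_pack: A second pack of the same make, 70 x 50 x 34 mm, lying on the bench beside the dock. Leave alone. Origin: centre of the underside.
- glue: White glue bottle, diameter 48 mm, 125 mm high, standing. Leave alone. Origin: centre of the underside.
- sanding_block: Cork sanding block, 90 x 55 x 32 mm. Leave alone. Origin: centre of the underside.
- screw_cup: Steel cup for screws, diameter 64 mm, 50 mm high, standing. Leave alone. Origin: centre of the underside.
There are look-alikes about, which are no part of the job. Leave any purple or yellow look-alike of the pack alone.

How it is judged:
By the outcome, as a careful person would: the job done as asked, in the order asked, and still so for the second after the job is handed in, while the arm keeps its last pose, push and grip.
It also fails if it takes over 32 s, if anything falls off the work surface, if the arm or the gripper's body presses on something with over 40 N, if the wrist force passes 120 N, or if a joint passes its speed limit or range.

## Working session

There is one attempt and no reset: what is moved stays moved. The work goes in short steps, Python scripts to look and compute and a tool call to move; the robot and the scene stay as the last step left them, time stands still between calls to the robot, and variables do not carry over. Pictures are saved under pics/ and viewed, and the job is handed in when it is done.

Besides the shell and the picture viewer there is one more tool, called after "Call:" as name([rows], argument=value, ...), one row to a line, values as JSON. servo_tool: Moves the arm, as the interface text tells. Shift numbers are shares of 4 cm and turn numbers shares of 0.15 rad, none past 1 either way. Its arguments: {"type":"object","properties":{"plan":{"type":"array"},"grip_force":{"type":"number"}},"required":["plan"]}

```bash
mkdir -p pics; ls
python3 - <<'E'
from plant import r, imaging, order
import cv2
o=r.get_obs(); print(o)
for n in ("side","top"):
    im=imaging.snapshot(n); cv2.imwrite(f"pics/{n}0.png",im[:,:,::-1]); print(n,imaging.camera_info(n))
E
```

```text
pics
{'time_s': 0.0, 'joint_positions': array([-1.18654081e+00,  4.80836008e-01,  1.59686034e+00, -4.05745714e-05,
        1.06510676e+00, -4.66259091e-02]), 'joint_vel': array([-0.00072178,  0.00043944, -0.00060055,  0.00056849, -0.0009984 ,
        0.00162138]), 'effort': array([-9.47338085e-04, -9.50629807e+01, -4.30185807e+01, -3.81471000e-04,
        1.21470742e-02,  5.00058934e-05]), 'ee_pos': array([ 0.27133031, -0.59022504,  0.24167472]), 'tcp_rot': array([-0.6906742 , -0.15159039,  0.69084274, -0.15075086]), 'force': array([-0.58468632,  0.38125674, -0.2233464 ]), 'torque': array([-0.04323585, -0.00827291, -0.0067377 ]), 'grip_width': 1.000587042466157}
side {'fx': 437.3895105872522, 'fy': 437.3895105872522, 'cx': 275.96441010707684, 'cy': 207.54159176667633, 'eye': array([0.4651238 , 0.58896472, 0.71470492]), 'attitude': array([-0.06369614,  0.93364236, -0.35170107,  0.02368777])}
top {'fx': 515.5109114178883, 'fy': 515.5109114178883, 'cx': 287.2617229614941, 'cy': 207.0639310787414, 'eye': array([0.39040965, 0.0607282 , 0.99340969]), 'attitude': array([ 0.71082975, -0.69993567,  0.05200696, -0.04589545])}
```

View pics/top0.png

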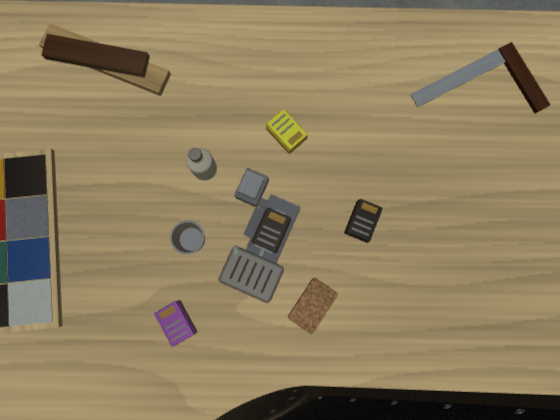

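View pics/side0.png

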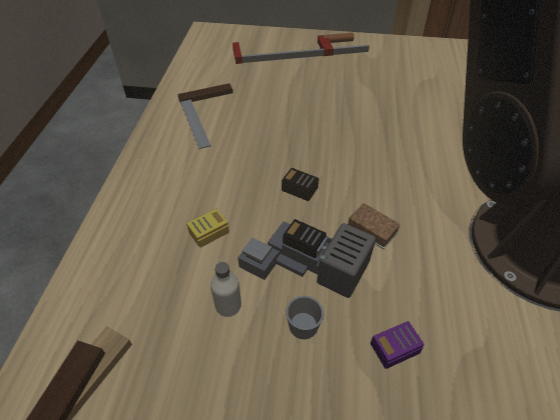

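The dock is at about (265,240) in the top view, with its key at about (252,187) up-left and the charger at about (251,273). The pack comes out towards the upper right of the image. I'll zoom in.

Run:
```python
import cv2
a=cv2.imread("pics/top0.png")[155:310,205:335]
cv2.imwrite("pics/top0z.png",cv2.resize(a,None,fx=3.8,fy=3.8,interpolation=cv2.INTER_CUBIC))
a=cv2.imread("pics/side0.png")[210:300,230:385]
cv2.imwrite("pics/side0z.png",cv2.resize(a,None,fx=5,fy=5,interpolation=cv2.INTER_CUBIC))
```

```text
(no output)
```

View pics/top0z.png

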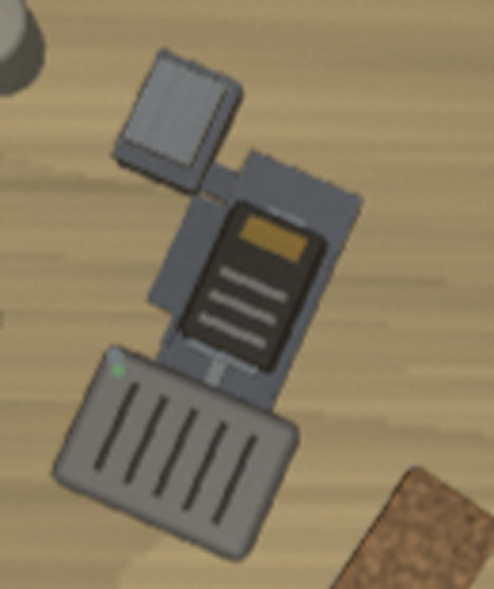

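View pics/side0z.png

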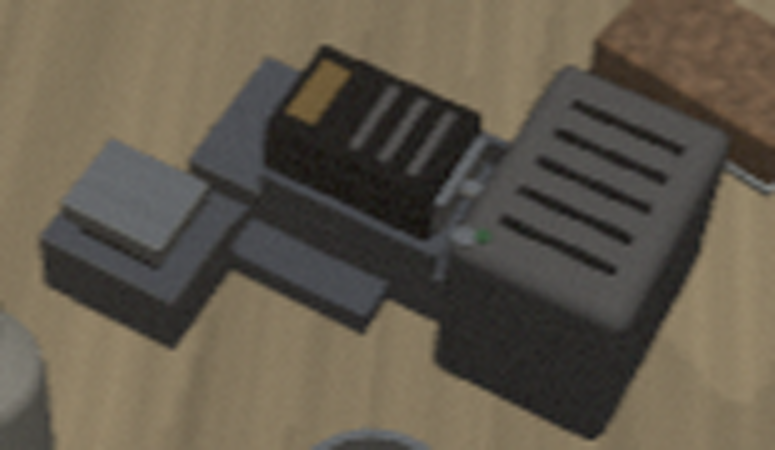

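```bash
cat > h.py <<'E'
import numpy as np
from scipy.spatial.transform import Rotation as R
C={'side':dict(f=437.3895,c=(275.9644,207.5416),eye=np.array([0.4651238,0.58896472,0.71470492]),q=[-0.06369614,0.93364236,-0.35170107,0.02368777]),
'top':dict(f=515.5109,c=(287.26172,207.06393),eye=np.array([0.39040965,0.0607282,0.99340969]),q=[0.71082975,-0.69993567,0.05200696,-0.04589545])}
def ray(n,u,v):
    c=C[n];d=R.from_quat(c['q']).apply([(u-c['c'][0])/c['f'],(v-c['c'][1])/c['f'],1]);return c['eye'],d
def onz(n,u,v,z):
    e,d=ray(n,u,v);return (e+d*(z-e[2])/d[2])
def tri(p,q):
    e1,d1=ray('top',*p);e2,d2=ray('side',*q)
    s=np.linalg.lstsq(np.c_[d1,-d2],e2-e1,rcond=None)[0]
    a,b=e1+s[0]*d1,e2+s[1]*d2
    return (a+b)/2,np.linalg.norm(a-b)
def proj(n,P):
    c=C[n];p=R.from_quat(c['q']).inv().apply(np.asarray(P)-c['eye']);return p[:2]/p[2]*c['f']+c['c']
E
python3 - <<'E'
from h import *
zt=lambda x,y:((x+.5)/3.8-.5+205,(y+.5)/3.8-.5+155)
zs=lambda x,y:((x+.5)/5-.5+230,(y+.5)/5-.5+210)
np.set_printoptions(precision=4,suppress=True)
T={'key':([(160,55),(228,82),(190,165),(123,140)],.056,(28,70)),'pack':([(238,200),(328,238),(272,372),(180,335)],.064,(-35,0)),'chg':([(112,346),(300,428),(240,562),(52,478)],.082,(-122,0))}
S={'key':([(112,138),(210,188),(160,250),(62,205)],.056),'pack':([(322,45),(480,115),(430,238),(268,150)],.064),'chg':([(565,66),(730,132),(622,332),(455,250)],.082)}
A=[];B=[]
for k,(p,z,d) in T.items():
    P=np.array([onz('top',*zt(*x),z) for x in p]); Q=np.array([onz('side',*zs(*x),z) for x in S[k][0]])
    print(k,P.mean(0),Q.mean(0),'sides',np.linalg.norm(np.roll(P,-1,0)-P,axis=1),np.linalg.norm(np.roll(Q,-1,0)-Q,axis=1))
    A.append(np.array(d)/1e3);B.append((P.mean(0)[:2]+Q.mean(0)[:2])/2)
for p in [(252,150),(363,200)]: print('end',onz('top',*zt(*p),.03))
A=np.array(A);B=np.array(B);a=A-A.mean(0);b=B-B.mean(0)
th=np.arctan2((a[:,0]*b[:,1]-a[:,1]*b[:,0]).sum(),(a*b).sum())
M=np.array([[np.cos(th),-np.sin(th)],[np.sin(th),np.cos(th)]])
o=B.mean(0)-M@A.mean(0);print('yaw',th,'origin',o,'res',B-(A@M.T+o),'key',M@[.028,.07]+o,'end',M@[.03,0]+o)
q=[-0.6906742,-0.15159039,0.69084274,-0.15075086];print(R.from_quat(q).as_matrix())
E
```

```text
key [0.5637 0.1216 0.056 ] [0.5647 0.1209 0.056 ] sides [0.0358 0.0448 0.0348 0.0456] [0.0439 0.033  0.0417 0.0356]
pack [0.478  0.0813 0.064 ] [0.4796 0.0874 0.064 ] sides [0.0468 0.0692 0.047  0.0701] [0.0679 0.0604 0.0701 0.0552]
chg [0.3984 0.1157 0.082 ] [0.3994 0.1156 0.082 ] sides [0.0952 0.0668 0.0947 0.0663] [0.0649 0.0985 0.0637 0.0951]
end [0.5491 0.0846 0.03  ]
end [0.5248 0.029  0.03  ]
yaw -0.4033150465376283 origin [0.511  0.0687] res [[-0.     -0.0009]
 [-0.      0.0019]
 [ 0.0001 -0.001 ]] key [0.5642 0.1221] end [0.5386 0.057 ]
[[-0.0005  0.4177 -0.9086]
 [ 0.0011 -0.9086 -0.4177]
 [-1.     -0.0012 -0.    ]]
```

Run:
```python
from h import *
np.set_printoptions(precision=4,suppress=True)
th=-.405;o=np.array([.5107,.068]);M=np.array([[np.cos(th),-np.sin(th)],[np.sin(th),np.cos(th)]])
g=onz('top',195,154.5,.125);print('glue',g,onz('side',223,267,.125),M.T@(g[:2]-o),tri((195,154.5),(223,267)))
c=M@[.026,.035]+o;print('target tcp',c)
s=np.array([.27133,-.59022]);d=c-s
ty=-np.array([.3940,.9191]);tz=np.array([-np.cos(th),-np.sin(th)])
print('ty',ty,'tz',tz,'shift y,z (40mm units)',d@ty/.04,d@tz/.04)
```

```text
glue [0.6004 0.2144 0.125 ] [0.6019 0.2132 0.125 ] [0.0248 0.1699] (array([0.6008, 0.2141, 0.1263]), np.float64(0.0014495780707972754))
target tcp [0.5484 0.0899]
ty [-0.394  -0.9191] tz [-0.9191  0.394 ] shift y,z (40mm units) -18.357025560405752 0.3336371910420896
```

Call:
servo_tool([
  {"rx": 1, "hand": 0.3},
  {"rx": 1, "hand": 0.3},
  {"rx": 1, "hand": 0.3},
  {"rx": 1, "hand": 0.3},
  {"rx": 1, "hand": 0.3},
  {"rx": 0.57, "hand": 0.3},
  {"hand": 0.3},
], grip_force=60)

```text
invalid input at $.plan[0]: expected keys rx, ry, rz, dx, dy, dz, hand
```

Call:
servo_tool([
  {"dy": -1, "hand": 0.3},
  {"dy": -1, "hand": 0.3},
  {"dy": -1, "hand": 0.3},
  {"dy": -1, "hand": 0.3},
  {"dy": -1, "hand": 0.3},
  {"dy": -1, "hand": 0.3},
  {"dy": -1, "hand": 0.3},
  {"dy": -1, "hand": 0.3},
  {"dy": -1, "hand": 0.3},
  {"dy": -1, "hand": 0.3},
])

```text
invalid input at $.plan[0]: expected keys rx, ry, rz, dx, dy, dz, hand
```

Call:
servo_tool([
  {"dy": -1, "hand": 0.3},
  {"dy": -1, "hand": 0.3},
  {"dy": -1, "hand": 0.3},
  {"dy": -1, "hand": 0.3},
  {"dy": -1, "hand": 0.3},
  {"dy": -1, "hand": 0.3},
  {"dy": -1, "hand": 0.3},
  {"dy": -1, "hand": 0.3},
  {"dy": -0.36, "dz": 0.33, "hand": 0.3},
  {"hand": 0.3},
])

```text
invalid input at $.plan[0]: expected keys rx, ry, rz, dx, dy, dz, hand
```

```bash
cat > st.py <<'E'
from h import *
from plant import r, imaging
import cv2,sys
np.set_printoptions(precision=4,suppress=True)
th=-.405;o=np.array([.5107,.068]);M=np.array([[np.cos(th),-np.sin(th)],[np.sin(th),np.cos(th)]])
s=r.get_obs();m=R.from_quat(s['tcp_rot']).as_matrix()
print(s['time_s'],s['ee_pos'],'dock',M.T@(s['ee_pos'][:2]-o),'f',s['force'],s['torque'],'g',s['grip_width'],s['joint_positions']);print(m, 'yaw err',np.arctan2(-m[1,1],-m[0,1])-(th+np.pi/2))
if len(sys.argv)>1:
    t=sys.argv[1]
    a=imaging.snapshot('top')[125:310,175:365,::-1];b=imaging.snapshot('side')[150:330,200:390,::-1]
    cv2.imwrite(f'pics/{t}.png',np.hstack([cv2.resize(a[:180],None,fx=2.1*2,fy=2.1*2,interpolation=3)[:, :],cv2.resize(b,None,fx=4.2,fy=4.2,interpolation=3)])[::2,::2] if 0 else np.hstack([cv2.resize(a,(399,388),interpolation=3),cv2.resize(b,(399,388),interpolation=3)]))
E
python3 st.py a1
```

```text
0.1 [ 0.2713 -0.5903  0.2417] dock [ 0.0394 -0.6994] f [0.4595 0.7495 0.5777] [0.0744 0.0269 0.0288] g 1.003202177894603 [-1.1866  0.4808  1.5968 -0.      1.0651 -0.0466]
[[-0.0004  0.4176 -0.9086]
 [ 0.001  -0.9086 -0.4176]
 [-1.     -0.0011 -0.    ]] yaw err 0.83577156866303
```

View pics/a1.png

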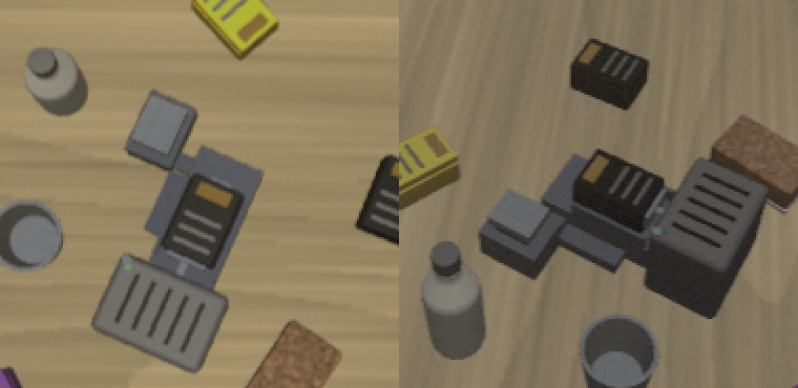

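The picture shows the dock undisturbed and the arm not moved. Every row needs all seven keys, so I'll resend the moves that way.

Call:
servo_tool([
  {"rx": 1, "ry": 0, "rz": 0, "dx": 0, "dy": 0, "dz": 0, "hand": 0.3},
  {"rx": 1, "ry": 0, "rz": 0, "dx": 0, "dy": 0, "dz": 0, "hand": 0.3},
  {"rx": 1, "ry": 0, "rz": 0, "dx": 0, "dy": 0, "dz": 0, "hand": 0.3},
  {"rx": 1, "ry": 0, "rz": 0, "dx": 0, "dy": 0, "dz": 0, "hand": 0.3},
  {"rx": 1, "ry": 0, "rz": 0, "dx": 0, "dy": 0, "dz": 0, "hand": 0.3},
  {"rx": 0.57, "ry": 0, "rz": 0, "dx": 0, "dy": 0, "dz": 0, "hand": 0.3},
  {"rx": 0, "ry": 0, "rz": 0, "dx": 0, "dy": 0, "dz": 0, "hand": 0.3},
], grip_force=60)

```text
time_s: 0.9
ee_pos: [0.2714, -0.5905, 0.2421]
tcp_rot: [-0.693, 0.143, 0.693, 0.143]
force: [0.8, 0.5, 0.2]
grip_width: 0.65
```

Call:
servo_tool([
  {"rx": 0, "ry": 0, "rz": 0, "dx": 0, "dy": -1, "dz": 0, "hand": 0.3},
  {"rx": 0, "ry": 0, "rz": 0, "dx": 0, "dy": -1, "dz": 0, "hand": 0.3},
  {"rx": 0, "ry": 0, "rz": 0, "dx": 0, "dy": -1, "dz": 0, "hand": 0.3},
  {"rx": 0, "ry": 0, "rz": 0, "dx": 0, "dy": -1, "dz": 0, "hand": 0.3},
  {"rx": 0, "ry": 0, "rz": 0, "dx": 0, "dy": -1, "dz": 0, "hand": 0.3},
  {"rx": 0, "ry": 0, "rz": 0, "dx": 0, "dy": -1, "dz": 0, "hand": 0.3},
  {"rx": 0, "ry": 0, "rz": 0, "dx": 0, "dy": -1, "dz": 0, "hand": 0.3},
  {"rx": 0, "ry": 0, "rz": 0, "dx": 0, "dy": -1, "dz": 0, "hand": 0.3},
])

```text
time_s: 1.7
ee_pos: [0.3978, -0.295, 0.2424]
tcp_rot: [0.693, -0.141, -0.693, -0.141]
force: [0.6, -0.6, 0.4]
grip_width: 0.654
```

Call:
servo_tool([
  {"rx": 0, "ry": 0, "rz": 0, "dx": 0, "dy": -1, "dz": 0, "hand": 0.3},
  {"rx": 0, "ry": 0, "rz": 0, "dx": 0, "dy": -1, "dz": 0, "hand": 0.3},
  {"rx": 0, "ry": 0, "rz": 0, "dx": 0, "dy": -1, "dz": 0, "hand": 0.3},
  {"rx": 0, "ry": 0, "rz": 0, "dx": 0, "dy": -1, "dz": 0, "hand": 0.3},
  {"rx": 0, "ry": 0, "rz": 0, "dx": 0, "dy": -1, "dz": 0, "hand": 0.3},
  {"rx": 0, "ry": 0, "rz": 0, "dx": 0, "dy": -1, "dz": 0, "hand": 0.3},
  {"rx": 0, "ry": 0, "rz": 0, "dx": 0, "dy": -1, "dz": 0, "hand": 0.3},
  {"rx": 0, "ry": 0, "rz": 0, "dx": 0, "dy": -1, "dz": 0, "hand": 0.3},
  {"rx": 0, "ry": 0, "rz": 0, "dx": 0, "dy": -1, "dz": 0, "hand": 0.3},
  {"rx": 0, "ry": 0, "rz": 0, "dx": 0, "dy": -1, "dz": 0.3, "hand": 0.3},
])

```text
time_s: 2.7
ee_pos: [0.5452, 0.0774, 0.2423]
tcp_rot: [0.693, -0.141, -0.693, -0.141]
force: [0.8, 0.1, 0.7]
grip_width: 0.649
```

Call:
servo_tool([
  {"rx": 0, "ry": 0, "rz": 0, "dx": 0, "dy": -0.36, "dz": 0, "hand": 0.3},
  {"rx": 0, "ry": 0, "rz": 0, "dx": 0, "dy": 0, "dz": 0, "hand": 0.3},
])

```text
time_s: 2.9
ee_pos: [0.55, 0.0909, 0.2422]
tcp_rot: [0.693, -0.14, -0.693, -0.14]
force: [0.2, -0.7, 0.5]
grip_width: 0.655
```

```bash
python3 st.py a2
```

```text
2.9 [0.55   0.0909 0.2422] dock [0.0271 0.0366] f [ 0.1681 -0.685   0.5209] [-0.0466 -0.0189  0.0102] g 0.6551276879407242 [0.1094 0.3514 1.8111 0.0001 0.9788 2.0798]
[[ 0.0002 -0.3891 -0.9212]
 [ 0.0001 -0.9212  0.3891]
 [-1.     -0.0002 -0.0001]] yaw err 0.005356468344736021
```

View pics/a2.png

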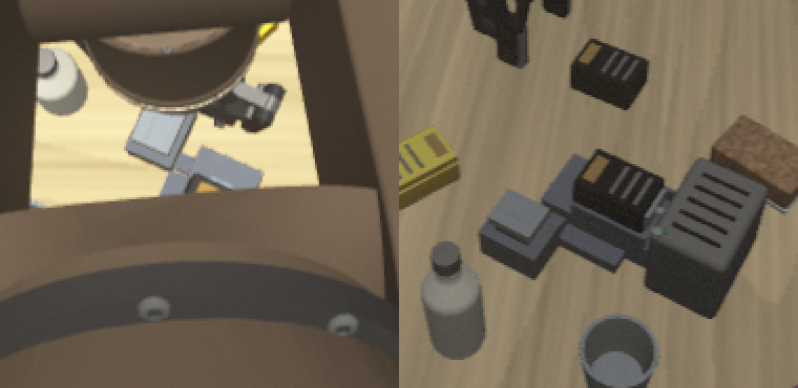

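Call:
servo_tool([
  {"rx": 0, "ry": 0, "rz": 0, "dx": 0.9, "dy": 0, "dz": 0, "hand": 0.3},
  {"rx": 0, "ry": 0, "rz": 0, "dx": 0.9, "dy": 0, "dz": 0, "hand": 0.3},
  {"rx": 0, "ry": 0, "rz": 0, "dx": 0.9, "dy": 0, "dz": 0, "hand": 0.3},
  {"rx": 0, "ry": 0, "rz": 0, "dx": 0.6, "dy": 0, "dz": 0, "hand": 0.3},
  {"rx": 0, "ry": 0, "rz": 0, "dx": 0.4, "dy": 0, "dz": 0, "hand": 0.3},
  {"rx": 0, "ry": 0, "rz": 0, "dx": 0, "dy": 0, "dz": 0, "hand": 0.3},
])

```text
time_s: 3.6
ee_pos: [0.548, 0.0876, 0.0924]
tcp_rot: [-0.691, 0.143, 0.694, 0.142]
force: [1.0, -0.3, -0.0]
grip_width: 0.648
```

```bash
python3 st.py a3
```

```text
3.6 [0.548  0.0876 0.0924] dock [0.0265 0.0327] f [ 0.9795 -0.3221 -0.0452] [ 0.0419  0.0132 -0.0174] g 0.6483502859849567 [ 0.1039  0.5494  1.9409 -0.0003  0.6551  2.0803]
[[-0.0038 -0.3943 -0.919 ]
 [-0.0006 -0.919   0.3943]
 [-1.      0.002   0.0033]] yaw err -0.00033965380589862093
```

View pics/a3.png

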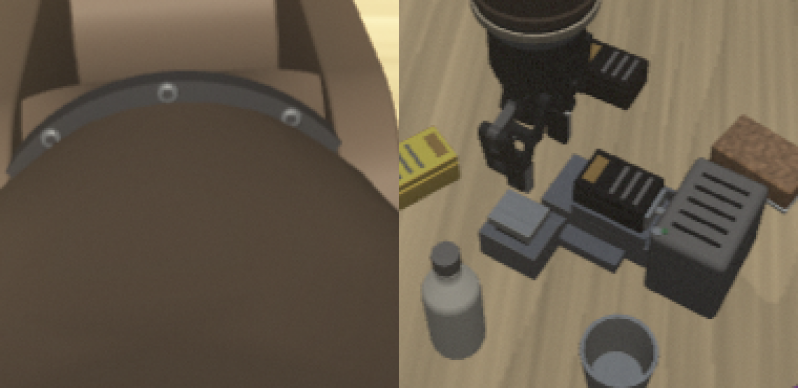

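Run:
```python
from h import *
from st import M,o
for z in (.08,.085,.09):
  for dx in (-11,11):
    for yy in (.0327+.0275,.0327+.042,.0327-.0275,.0327-.042):
      P=[*(M@[.0265+dx/1e3,yy]+o),z]; u,v=proj('side',P); print(z,dx,round(yy,3),((u-200)*2.1+399).round(),((v-150)*2.156).round())
```

```text
3.7 [0.5496 0.0881 0.0947] dock [0.0278 0.0338] f [-0.3496  0.4469  0.5747] [-0.023   0.0323 -0.0708] g 0.6478018557350658 [ 0.1046  0.5463  1.9387 -0.0002  0.6569  2.081 ]
[[-0.0003 -0.3944 -0.9189]
 [-0.0001 -0.9189  0.3944]
 [-1.      0.0002  0.0002]] yaw err -0.00042941992112388583
0.08 -11 0.06 536.0 194.0
0.08 -11 0.075 527.0 206.0
0.08 -11 0.005 569.0 151.0
0.08 -11 -0.009 577.0 140.0
0.08 11 0.06 515.0 184.0
0.08 11 0.075 506.0 195.0
0.08 11 0.005 548.0 141.0
0.08 11 -0.009 556.0 130.0
0.085 -11 0.06 536.0 191.0
0.085 -11 0.075 527.0 203.0
0.085 -11 0.005 569.0 147.0
0.085 -11 -0.009 577.0 137.0
0.085 11 0.06 515.0 180.0
0.085 11 0.075 506.0 192.0
0.085 11 0.005 548.0 137.0
0.085 11 -0.009 556.0 127.0
0.09 -11 0.06 536.0 187.0
0.09 -11 0.075 527.0 199.0
0.09 -11 0.005 569.0 144.0
0.09 -11 -0.009 577.0 133.0
0.09 11 0.06 514.0 176.0
0.09 11 0.075 505.0 188.0
0.09 11 0.005 548.0 134.0
0.09 11 -0.009 556.0 123.0
```

Run:
```python
from plant import imaging
import cv2
a=imaging.snapshot('side')[180:270,220:310,::-1]
cv2.imwrite('pics/a4.png',cv2.resize(a,None,fx=6,fy=6,interpolation=3))
```

```text
(no output)
```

View pics/a4.png

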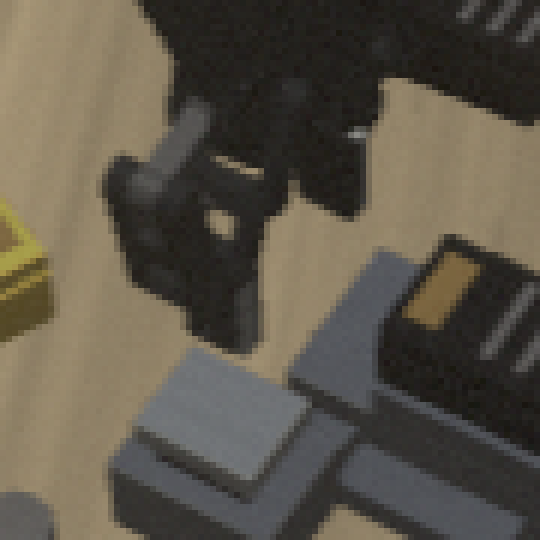

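Call:
servo_tool([
  {"rx": 0, "ry": 0, "rz": 0, "dx": 0.25, "dy": 0, "dz": 0, "hand": 0.45},
  {"rx": 0, "ry": 0, "rz": 0, "dx": 0.25, "dy": 0, "dz": 0, "hand": 0.45},
  {"rx": 0, "ry": 0, "rz": 0, "dx": 0, "dy": 0, "dz": 0, "hand": 0.45},
  {"rx": 0, "ry": 0, "rz": 0, "dx": 0, "dy": 0, "dz": 0, "hand": 0.45},
])

```text
time_s: 4.15
ee_pos: [0.5493, 0.0892, 0.074]
tcp_rot: [-0.692, 0.142, 0.693, 0.142]
force: [-0.4, 0.4, 0.1]
grip_width: 0.722
```

```bash
python3 st.py;python3 - <<'E'
from plant import imaging
import cv2
a=imaging.snapshot('side')[180:270,220:310,::-1]
cv2.imwrite('pics/a5.png',cv2.resize(a,None,fx=6,fy=6,interpolation=3))
E
```

```text
4.15 [0.5493 0.0892 0.074 ] dock [0.0272 0.0347] f [-0.3959  0.4261  0.083 ] [0.0076 0.0194 0.0094] g 0.7220189513646352 [ 0.1066  0.5789  1.9495 -0.      0.6139  2.0819]
[[-0.0007 -0.3936 -0.9193]
 [-0.0001 -0.9193  0.3936]
 [-1.      0.0004  0.0006]] yaw err 0.0004982104640338658
```

View pics/a5.png

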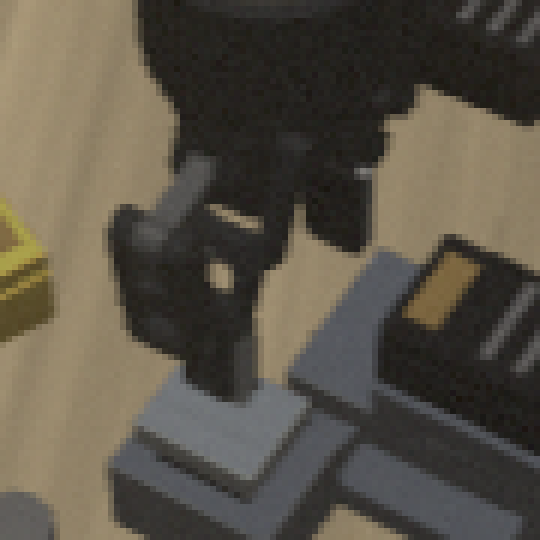

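The finger at about (235,395) in the zoom is just above the key. The other, at about (345,240), is above the track ahead of the pack. Now I'll press.

Call:
servo_tool([
  {"rx": 0, "ry": 0, "rz": 0, "dx": 0.15, "dy": 0, "dz": 0, "hand": 0.45},
  {"rx": 0, "ry": 0, "rz": 0, "dx": 0.1, "dy": 0, "dz": 0, "hand": 0.45},
  {"rx": 0, "ry": 0, "rz": 0, "dx": 0, "dy": 0, "dz": 0, "hand": 0.45},
])

```text
time_s: 4.5
ee_pos: [0.5492, 0.0892, 0.0637]
tcp_rot: [-0.692, 0.142, 0.693, 0.142]
force: [-1.1, -0.2, -0.1]
grip_width: 0.724
```

Call:
servo_tool([
  {"rx": 0, "ry": 0, "rz": 0, "dx": 0.05, "dy": 0, "dz": 0, "hand": 0.45},
  {"rx": 0, "ry": 0, "rz": 0, "dx": 0.05, "dy": 0, "dz": 0, "hand": 0.45},
  {"rx": 0, "ry": 0, "rz": 0, "dx": 0, "dy": 0, "dz": 0, "hand": 0.45},
])

```text
time_s: 4.8
ee_pos: [0.5497, 0.0893, 0.0602]
tcp_rot: [0.693, -0.142, -0.693, -0.142]
force: [0.0, 0.5, 1.9]
grip_width: 0.726
```

Call:
servo_tool([
  {"rx": 0, "ry": 0, "rz": 0, "dx": 0.1, "dy": 0, "dz": 0, "hand": 0.45},
  {"rx": 0, "ry": 0, "rz": 0, "dx": 0.1, "dy": 0, "dz": 0, "hand": 0.45},
  {"rx": 0, "ry": 0, "rz": 0, "dx": 0, "dy": 0, "dz": 0, "hand": 0.45},
  {"rx": 0, "ry": 0, "rz": 0, "dx": 0, "dy": 0, "dz": 0, "hand": 0.45},
])

```text
time_s: 5.2
ee_pos: [0.5498, 0.0892, 0.0524]
tcp_rot: [0.693, -0.142, -0.693, -0.142]
force: [0.8, -0.3, 5.3]
grip_width: 0.729
```

Call:
servo_tool([
  {"rx": 0, "ry": 0, "rz": 0, "dx": 0.05, "dy": 0, "dz": 0, "hand": 0.45},
  {"rx": 0, "ry": 0, "rz": 0, "dx": 0, "dy": 0, "dz": 0, "hand": 0.45},
])

```text
time_s: 5.4
ee_pos: [0.5501, 0.0893, 0.0509]
tcp_rot: [0.693, -0.142, -0.692, -0.142]
force: [-1.5, -0.2, 15.1]
grip_width: 0.725
```

Call:
servo_tool([
  {"rx": 0, "ry": 0, "rz": 0, "dx": 0.03, "dy": 0, "dz": 0, "hand": 0.45},
  {"rx": 0, "ry": 0, "rz": 0, "dx": 0, "dy": 0, "dz": 0, "hand": 0.45},
  {"rx": 0, "ry": 0, "rz": 0, "dx": 0, "dy": 0, "dz": 0, "hand": 0.45},
  {"rx": 0, "ry": 0, "rz": 0, "dx": 0, "dy": 0, "dz": 0, "hand": 0.45},
])

```text
time_s: 5.8
ee_pos: [0.5503, 0.0894, 0.0505]
tcp_rot: [0.693, -0.142, -0.692, -0.142]
force: [-4.5, 0.5, 27.8]
grip_width: 0.725
```

```bash
python3 st.py;python3 - <<'E'
from plant import imaging
import cv2
a=imaging.snapshot('side')[180:270,220:340,::-1]
cv2.imwrite('pics/a6.png',cv2.resize(a,None,fx=6,fy=6,interpolation=3))
E
```

```text
5.8 [0.5503 0.0894 0.0505] dock [0.028  0.0353] f [-4.532   0.4998 27.7573] [1.022  0.4797 0.437 ] g 0.7249372178843798 [0.1066 0.6172 1.9598 0.0001 0.5627 2.0817]
[[ 0.002  -0.3935 -0.9193]
 [ 0.0003 -0.9193  0.3935]
 [-1.     -0.001  -0.0017]] yaw err 0.0006134411419318475
```

View pics/a6.png

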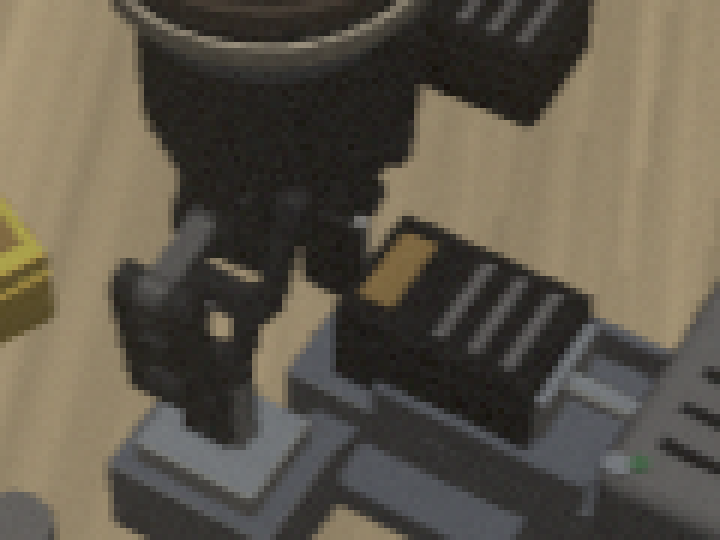

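Call:
servo_tool([
  {"rx": 0, "ry": 0, "rz": 0, "dx": 0, "dy": 0, "dz": 0, "hand": 0.45},
  {"rx": 0, "ry": 0, "rz": 0, "dx": 0, "dy": 0, "dz": 0, "hand": 0.45},
  {"rx": 0, "ry": 0, "rz": 0, "dx": 0, "dy": 0, "dz": 0, "hand": 0.45},
  {"rx": 0, "ry": 0, "rz": 0, "dx": 0, "dy": 0, "dz": 0, "hand": 0.45},
  {"rx": 0, "ry": 0, "rz": 0, "dx": 0, "dy": 0, "dz": 0, "hand": 0.45},
  {"rx": 0, "ry": 0, "rz": 0, "dx": 0, "dy": 0, "dz": 0, "hand": 0.45},
  {"rx": 0, "ry": 0, "rz": 0, "dx": 0, "dy": 0, "dz": 0, "hand": 0.45},
  {"rx": 0, "ry": 0, "rz": 0, "dx": 0, "dy": 0, "dz": 0, "hand": 0.45},
])

```text
time_s: 6.65
ee_pos: [0.5504, 0.0894, 0.0505]
tcp_rot: [0.693, -0.142, -0.692, -0.142]
force: [-4.1, 0.4, 27.0]
grip_width: 0.727
```

```bash
python3 st.py;python3 - <<'E'
from plant import imaging
from h import *
from st import M,o
import cv2
b=imaging.snapshot('side')[:,:,::-1]
cv2.imwrite('pics/side_end.png',b)
a=cv2.imread('pics/side0.png')
out=[]
for im in (a,b):
    hs=cv2.cvtColor(im,cv2.COLOR_BGR2HSV)
    m=cv2.inRange(hs,(10,120,80),(24,255,255));m[:210]=0;m[265:]=0;m[:,:270]=0;m[:,325:]=0
    n,l,st,c=cv2.connectedComponentsWithStats(m);i=1+st[1:,4].argmax();print(st[i],c[i]);P=onz('side',*c[i],.064);out.append(M.T@(P[:2]-o))
    print(out[-1])
cv2.imwrite('pics/a7.png',cv2.resize(b[180:270,220:340],None,fx=6,fy=6,interpolation=3))
print('moved',out[1]-out[0])
E
```

```text
6.65 [0.5504 0.0894 0.0505] dock [0.028  0.0353] f [-4.1168  0.403  27.0192] [1.0536 0.4627 0.431 ] g 0.7271888092553099 [0.1066 0.6172 1.9598 0.0002 0.5626 2.0817]
[[ 0.002  -0.3935 -0.9193]
 [ 0.0003 -0.9193  0.3935]
 [-1.     -0.0011 -0.0017]] yaw err 0.0005521533350960617
6.65 [0.5504 0.0894 0.0505] dock [0.028  0.0353] f [-4.1168  0.403  27.0192] [1.0536 0.4627 0.431 ] g 0.7271888092553099 [0.1066 0.6172 1.9598 0.0002 0.5626 2.0817]
[[ 0.002  -0.3935 -0.9193]
 [ 0.0003 -0.9193  0.3935]
 [-1.     -0.0011 -0.0017]] yaw err 0.0005521533350960617
[288 222  12  12  56] [293.3571 227.7679]
[-0.008  -0.0022]
[281 219  11  12  58] [285.6552 224.6034]
[ 0.0085 -0.0013]
moved [0.0164 0.0009]
```

View pics/a7.png

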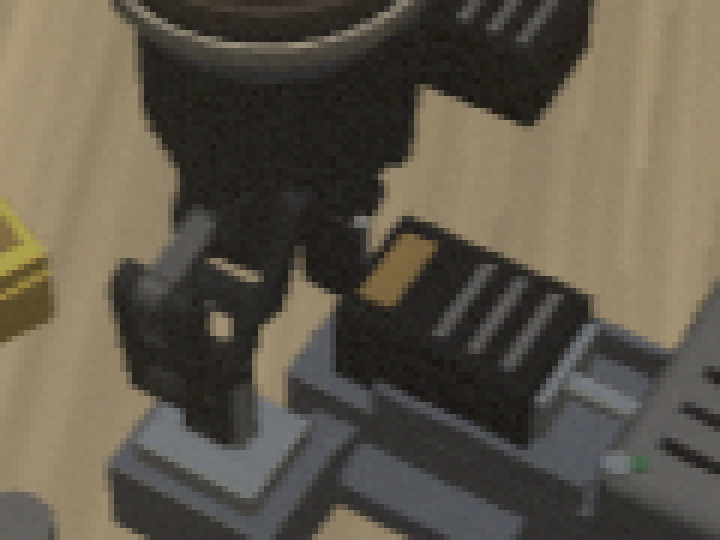

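View pics/side_end.png

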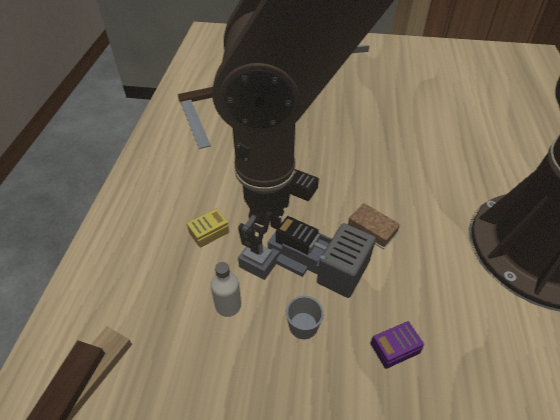

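```bash
python3 -c "
from plant import order;print(order.job_done())"
```

```text
the job is handed in; nothing more can be done
None
```

I pressed the key to its hard stop with one finger while the other waited ahead of the pack. The pack came out and stopped against that finger, and I handed the job in at about 6.7 s still holding it.

- **Key:** the tool went down about 10 mm after touching the key. The push then rose from 5 N to a steady 27 N, with almost no further movement, so the key is on its stop.
- **Pack:** the side camera shows it moved out 16 mm and only 1 mm sideways. Its origin is about 48 mm short of the open end. It lies flat, and its position looked the same in two pictures 0.85 s apart.
- **Surroundings:** in the last side picture the spare pack, look-alikes, glue, cup and cork block appear untouched.

**Checks that were limited or disagreed:**
- The top camera was blocked by the arm during the press, so the final checks rest on the side view and the force reading.
- The sideways wrist force at the end (about -4 N in x) does not match the pack's push, which should be positive. I think key friction under the finger explains it, but I did not confirm that.
- My first three move calls were refused because each row needs all seven keys. Nothing moved in those calls.

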